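Find the palm button that snaps and dock it

ROBOT

A 6-joint arm with a two-finger parallel gripper is mounted at the origin on a cart in front of the work surface, level with it; the furniture and walls round the work are solid. World frame = base frame: x ahead of the robot, y to its left, z up, the work surface at z = 0. Lengths are in m, angles in rad, forces in N, time in s.
With the tool pointing down it reaches from about 0.325 to 0.9 m from the base axis. Payload 6.1 kg.
Tool frame: the origin (TCP) lies at the very end of the fingers, on their centre line; the grasp point (between the pads) lies 19 mm behind it; z points along the fingers, y is the line along which they close (so a half turn about z gives the same grasp; the last joint's range is limited). The gripper opens to 85 mm and grips with 20 to 120 N. Pads are 22 mm wide; open, the fingers measure 114 mm over their backs; the gripper's body (76 mm by 85 mm) begins 54 mm behind the grasp point. The pads swing forward as they close: fully open they stand 13 mm farther back than shut.
Start: joints at [-0.126, 0.22, 1.526, -0, 1.395, -0.126], TCP at [0.625, -0, 0.231] pointing down, gripper open.
Joint ranges: [-2.98, 2.98], [-0.91, 2.08], [0.09, 2.57], [-1.24, 4.39], [0.2, 2.65], [-2.68, 2.68]. Speed limits (rad/s): [2.57, 2.57, 3.01, 3.14, 3.14, 3.14].

INTERFACE

Orientations are given as a 3x3 rotation matrix whose columns are the frame's x, y, z axes.
In Python, from workcell import robot gives the robot as it stands.
- The arm moves only by the shell command python3 -m crank 'ROWS' [OPENING]. ROWS is JSON, a list of rows, each a list of 4 numbers: the shift along the tool's x, y, z in cm, then the turn about the tool's z in degrees. In form: [[dx, dy, dz, spin], ...]. A call has 1 to 5 rows; each row is the pose to reach, as a shift and turn from the pose commanded when the call began, along the tool's axes at that moment; what a row does not reach only later rows make up. A row lasts 1/10 s, in which the tool goes at most 50 mm and 8.59 degrees, less where a joint would pass 70% of its speed; a pose out of reach is approached as far as the arm can. A call with a gripper value outside its range is refused whole. OPENING is the closure, from 0 (fully open) to 1 (shut), set as the call begins (- or left out, the last holds). The fingers move at their own pace and stop on an object; the grip force is fixed at half the most. Time passes only in rows, so rows that repeat a pose let the fingers close. It gives the time, the measured TCP pose, the force, the opening and the grip force at its end, in the units of the state.
- robot.get_obs(): the state, without advancing time (a new reading comes with each control period).
- robot.camera(name): name is "scene" or "side" or "wrist"; returns (picture, depth): 400x640x3 uint8, red, green, blue; 400x640 float32, m along the optical axis (not along the pixel's ray), 0 where there is no reading.
- robot.get_calibration(name): a dict with "fovy" (degrees; the focal length in pixels is half the picture's height over the tangent of half this angle, whatever the lens; pixels are square), "cx", "cy" (the principal point, pixels), "eye" and "rotation" of the camera in the world. Camera axes: x right, y down, z forward; pixel columns grow to the right and rows downward; lengths in m; the calibration is good to about 2 mm. The wrist camera is an equidistant fisheye: a pixel r from the principal point sees the ray r / f radians off the axis. A picture is of the moment at which its call begins: read the wrist's pose just before it. get_calibration takes no time and is no camera call; for the wrist camera it gives the pose at the moment of the call.
- robot.close_job(): hands the job in; it is judged then, once.
The state is a dict: "time": time; "q": joint angles; "joint_vel": joint speeds; "joint_torque": joint torques, N m; "eef_pos": TCP position; "tcp_rot": TCP orientation; "wrist_force": force on the tool from outside, world axes, zero at the start; "moment": the same for the moment, N m; "finger_gap": opening from 0.0 (shut) to 1.0 (fully open); "grasp_force": force on a finger pad.
Only numpy, scipy, OpenCV 4.12 (cv2) and the standard library are available. Lean on these libraries where they do the work, as an engineer would, in place of code of your own. Each camera call takes 0.05 s, during which the arm holds its last target. There are 200 camera calls.

TASK

Three palm buttons have come back from repair in the grey tray, and only one of them really works: pressed gently with shut fingers its green cap breaks over with a snap part-way down, while the other two stay soft all the way. Find it by feel, take it out by its housing, never by its cap, and lower it (no dropping) fully down into the blue guard dock, its white lamp strip to the dock's open front; as the last check press its cap once more in the dock right through the snap, and let go. Leave the soft ones standing in their bays, and leave the pots, the tamper and the tins where they are.

Things in the scene. Friction and masses are not known exactly. Their poses are not given: they have to be found in the camera images.
- unit_a: One of three identical-looking wireless palm buttons, loose, upright in a tray bay (which bay varies). Housing 56 (x) x 60 (y) x 80 mm (z), grey below, yellow above, about 0.4 kg. Origin: centre of its underside, z up. Front with the white lamp strip (also seen on the top edge) looks to its -x; brass contacts on its back (+x). Grip its housing only.
- unit_b: One of three identical-looking wireless palm buttons, loose, upright in a tray bay (which bay varies). Housing 56 (x) x 60 (y) x 80 mm (z), grey below, yellow above, about 0.4 kg. Origin: centre of its underside, z up. Front with the white lamp strip (also seen on the top edge) looks to its -x; brass contacts on its back (+x). Grip its housing only.
- unit_c: One of three identical-looking wireless palm buttons, loose, upright in a tray bay (which bay varies). Housing 56 (x) x 60 (y) x 80 mm (z), grey below, yellow above, about 0.4 kg. Origin: centre of its underside, z up. Front with the white lamp strip (also seen on the top edge) looks to its -x; brass contacts on its back (+x). Grip its housing only.
- button_a: Green cap (41 mm wide, domed) of unit_a. Origin: middle of its top, at rest 92 mm above the unit's underside, 12 mm above the housing; stroke 8 mm, hard stop, springs back. A good one climbs to 7-8 N in 2 mm, then breaks over: 3 N at 5 mm, under 2 N at 6; 7 N at the stop; its switch closes 5 mm down. A soft one climbs steadily, 1 N to 6-9 N, no fall. Keep under 15 N.
- button_b: Green cap (41 mm wide, domed) of unit_b. Origin: middle of its top, at rest 92 mm above the unit's underside, 12 mm above the housing; stroke 8 mm, hard stop, springs back. A good one climbs to 7-8 N in 2 mm, then breaks over: 3 N at 5 mm, under 2 N at 6; 7 N at the stop; its switch closes 5 mm down. A soft one climbs steadily, 1 N to 6-9 N, no fall. Keep under 15 N.
- button_c: Green cap (41 mm wide, domed) of unit_c. Origin: middle of its top, at rest 92 mm above the unit's underside, 12 mm above the housing; stroke 8 mm, hard stop, springs back. A good one climbs to 7-8 N in 2 mm, then breaks over: 3 N at 5 mm, under 2 N at 6; 7 N at the stop; its switch closes 5 mm down. A soft one climbs steadily, 1 N to 6-9 N, no fall. Keep under 15 N.
- tray: Grey repair tray, fixed, 196 (x) x 80 (y) x 24 mm, walls and floor 4 mm, three 60 x 72 mm bays along its x (centres -64, 0, +64 mm). Origin: centre of its underside. A unit stands in each bay, its axes along the tray's; units are only 8 mm apart, so fingers fit only at their y sides.
- dock: Blue guard dock, fixed, 92 x 94 x 108 mm. Origin: centre of its underside, +x from open front to rear wall. A unit stands centred on its floor (z = 10 mm), axes along the dock's, 2 mm play. Cheeks at y = +-32 mm, x -22..30, to z = 98, flared to 75 mm apart at 108 (18 mm over the housing), so fingers fit only at the unit's x sides. Rear wall x = 30 mm, to z = 46.
- pot_raisin: white pot with red lid, 64 mm across, 68 mm high, loose bystander. Origin: centre of its underside.
- pot_lotus: white pot with green lid, 67 mm across, 72 mm high, loose bystander. Origin: centre of its underside.
- tamper: turned wooden tamper, 81 mm across its foot, 98 mm high, loose bystander. Origin: centre of its underside.
- tin_47: empty gold tin, 104 mm across, 54 mm high, loose bystander. Origin: centre of its underside.
- lip (a point): Middle of the top edge of the dock's front lip: 33 mm from the dock's origin towards its open front (dock -x), 18 mm up; the docked unit's lamp strip looks over it.
- lid_press: Grey lever press, fixed, to the left of the tray. Origin: centre of its underside; base plate about 0.19 m long in x, head up to 0.38 m high. Its red-handled lever slopes up towards the robot, to about 0.2 m in front of the origin and 0.5 m high. Keep the whole arm clear of it: draw in towards the base before swinging past to the tray.

How it is judged:
On the way, in this order (a step that is already met when the one before it is completed fails the run):
1. in the tray, a cap is pushed past its breakover by the fingers: 5 mm down or more with less than 3.6 N (only the good one gets so light there) (((z of button_a in the frame of unit_a below 0.0872 m and contact force between the fingers and button_a between 0.3 and 3.6 N and height (world z) of unit_a below 0.012 m and angle between unit_a's own z axis and vertical below 0.1 rad and horizontal distance between unit_a and tray below 0.09 m) or (z of button_b in the frame of unit_b below 0.0872 m and contact force between the fingers and button_b between 0.3 and 3.6 N and height (world z) of unit_b below 0.012 m and angle between unit_b's own z axis and vertical below 0.1 rad and horizontal distance between unit_b and tray below 0.09 m) or (z of button_c in the frame of unit_c below 0.0872 m and contact force between the fingers and button_c between 0.3 and 3.6 N and height (world z) of unit_c below 0.012 m and angle between unit_c's own z axis and vertical below 0.1 rad and horizontal distance between unit_c and tray below 0.09 m))), for 0.04 s.
2. a unit is lifted out of the tray (height (world z) of any of unit_a, unit_b, unit_c above 0.04 m), for 0.1 s.
3. a unit stands fully down in the dock, the right way round, and is let go (((x of unit_a in the frame of dock between -0.004 and 0.004 m and y of unit_a in the frame of dock between -0.004 and 0.004 m and z of unit_a in the frame of dock between 0.007 and 0.0125 m and angle between unit_a's own z axis and vertical below 0.06 rad and x of lip in the frame of unit_a below -0.02 m and angle between the x axis of unit_a and the x axis of dock, either way round below 0.12 rad and contact force between the fingers and unit_a below 0.05 N and linear speed of unit_a below 0.03 m/s) or (x of unit_b in the frame of dock between -0.004 and 0.004 m and y of unit_b in the frame of dock between -0.004 and 0.004 m and z of unit_b in the frame of dock between 0.007 and 0.0125 m and angle between unit_b's own z axis and vertical below 0.06 rad and x of lip in the frame of unit_b below -0.02 m and angle between the x axis of unit_b and the x axis of dock, either way round below 0.12 rad and contact force between the fingers and unit_b below 0.05 N and linear speed of unit_b below 0.03 m/s) or (x of unit_c in the frame of dock between -0.004 and 0.004 m and y of unit_c in the frame of dock between -0.004 and 0.004 m and z of unit_c in the frame of dock between 0.007 and 0.0125 m and angle between unit_c's own z axis and vertical below 0.06 rad and x of lip in the frame of unit_c below -0.02 m and angle between the x axis of unit_c and the x axis of dock, either way round below 0.12 rad and contact force between the fingers and unit_c below 0.05 N and linear speed of unit_c below 0.03 m/s))), for 0.2 s.
4. the unit in the dock is pressed past its breakover again (5 mm down or more with less than 3.6 N) (((x of unit_a in the frame of dock between -0.004 and 0.004 m and y of unit_a in the frame of dock between -0.004 and 0.004 m and z of unit_a in the frame of dock between 0.007 and 0.0125 m and angle between unit_a's own z axis and vertical below 0.06 rad and z of button_a in the frame of unit_a below 0.0872 m and contact force between the fingers and button_a between 0.3 and 3.6 N) or (x of unit_b in the frame of dock between -0.004 and 0.004 m and y of unit_b in the frame of dock between -0.004 and 0.004 m and z of unit_b in the frame of dock between 0.007 and 0.0125 m and angle between unit_b's own z axis and vertical below 0.06 rad and z of button_b in the frame of unit_b below 0.0872 m and contact force between the fingers and button_b between 0.3 and 3.6 N) or (x of unit_c in the frame of dock between -0.004 and 0.004 m and y of unit_c in the frame of dock between -0.004 and 0.004 m and z of unit_c in the frame of dock between 0.007 and 0.0125 m and angle between unit_c's own z axis and vertical below 0.06 rad and z of button_c in the frame of unit_c below 0.0872 m and contact force between the fingers and button_c between 0.3 and 3.6 N))), for 0.04 s.
At the end, for the whole second after the job is handed in: The unit that snaps stands at rest in the dock (4 mm of central, 3 mm of the floor, 0.12 rad), lamp strip over the lip, cap up, released; the two soft units stand upright in their bays (moved under 15 mm) (((x of unit_a in the frame of dock between -0.004 and 0.004 m and y of unit_a in the frame of dock between -0.004 and 0.004 m and z of unit_a in the frame of dock between 0.007 and 0.0125 m and angle between unit_a's own z axis and vertical below 0.06 rad and x of lip in the frame of unit_a below -0.02 m and angle between the x axis of unit_a and the x axis of dock, either way round below 0.12 rad and contact force between the fingers and unit_a below 0.05 N and linear speed of unit_a below 0.03 m/s and z of button_a in the frame of unit_a above 0.0895 m and distance of each of unit_b, unit_c from where it was at the start of the episode below 0.015 m and angle between each of unit_b, unit_c's own z axis and vertical below 0.1 rad) or (x of unit_b in the frame of dock between -0.004 and 0.004 m and y of unit_b in the frame of dock between -0.004 and 0.004 m and z of unit_b in the frame of dock between 0.007 and 0.0125 m and angle between unit_b's own z axis and vertical below 0.06 rad and x of lip in the frame of unit_b below -0.02 m and angle between the x axis of unit_b and the x axis of dock, either way round below 0.12 rad and contact force between the fingers and unit_b below 0.05 N and linear speed of unit_b below 0.03 m/s and z of button_b in the frame of unit_b above 0.0895 m and distance of each of unit_a, unit_c from where it was at the start of the episode below 0.015 m and angle between each of unit_a, unit_c's own z axis and vertical below 0.1 rad) or (x of unit_c in the frame of dock between -0.004 and 0.004 m and y of unit_c in the frame of dock between -0.004 and 0.004 m and z of unit_c in the frame of dock between 0.007 and 0.0125 m and angle between unit_c's own z axis and vertical below 0.06 rad and x of lip in the frame of unit_c below -0.02 m and angle between the x axis of unit_c and the x axis of dock, either way round below 0.12 rad and contact force between the fingers and unit_c below 0.05 N and linear speed of unit_c below 0.03 m/s and z of button_c in the frame of unit_c above 0.0895 m and distance of each of unit_a, unit_b from where it was at the start of the episode below 0.015 m and angle between each of unit_a, unit_b's own z axis and vertical below 0.1 rad))); the robot touches nothing.
It fails at once if a cap is pressed with more than 25 N (contact force between the fingers and button_a above 25 N or contact force between the fingers and button_b above 25 N or contact force between the fingers and button_c above 25 N).
It fails at once if a unit is carried by its cap ((contact force between the fingers and button_a above 1.5 N and height (world z) of unit_a above 0.03 m) or (contact force between the fingers and button_b above 1.5 N and height (world z) of unit_b above 0.03 m) or (contact force between the fingers and button_c above 1.5 N and height (world z) of unit_c above 0.03 m)).
It fails at once if a unit is dropped into the dock instead of being lowered (falls free faster than 0.45 m/s, about 1 cm) ((horizontal distance between unit_a and dock below 0.06 m and contact force between the fingers and unit_a below 0.02 N and linear speed of unit_a above 0.45 m/s) or (horizontal distance between unit_b and dock below 0.06 m and contact force between the fingers and unit_b below 0.02 N and linear speed of unit_b above 0.45 m/s) or (horizontal distance between unit_c and dock below 0.06 m and contact force between the fingers and unit_c below 0.02 N and linear speed of unit_c above 0.45 m/s)).
It fails at once if the red-lidded pot, the green-lidded pot, the tamper or the nearest tin is shifted by more than 30 mm or tipped (distance of any of pot_raisin, pot_lotus, tamper, tin_47 from where it was at the start of the episode above 0.03 m or angle between any of pot_raisin, pot_lotus, tamper, tin_47's own z axis and vertical above 0.5 rad).
It also fails if it takes over 69 s, if anything falls off the work surface, if the arm or the gripper's body presses on something with over 40 N, if the wrist force passes 120 N, or if a joint passes its speed limit or range.

## Working session

There is one attempt and no reset: what is moved stays moved. The work goes in short steps, Python scripts to look and compute and a shell command to move; the robot and the scene stay as the last step left them, time stands still between calls to the robot, and variables do not carry over. Pictures are saved under pics/ and viewed, at most 13 in all, crops included, and the job is handed in when it is done.

```bash
mkdir -p pics
cat > h.py <<'E'
import numpy as np, cv2
from workcell import robot
def cal(n):
    c=robot.get_calibration(n); f=200/np.tan(np.radians(c['fovy']/2)); return c,f
def save(n,fn):
    c,f=cal(n); im,d=robot.camera(n); cv2.imwrite('pics/'+fn+'.png',im[:,:,::-1]); np.savez('pics/'+fn+'.npz',im=im,d=d,eye=c['eye'],R=c['rotation'],cx=c['cx'],cy=c['cy'],f=f,fish=(n=='wrist'))
    return load(fn)
def load(fn): return dict(np.load('pics/'+fn+'.npz'))
def rays(v,uv):
    uv=np.atleast_2d(np.asarray(uv,float)); x=(uv[:,0]-v['cx'])/v['f']; y=(uv[:,1]-v['cy'])/v['f']
    if v['fish']:
        t=np.hypot(x,y); s=np.where(t>1e-9,np.sin(t)/np.maximum(t,1e-9),1); r=np.stack([x*s,y*s,np.cos(t)],1)
    else: r=np.stack([x,y,np.ones_like(x)],1)
    return r@np.asarray(v['R']).T
def plane(v,uv,z):
    r=rays(v,uv); return v['eye']+r*((z-v['eye'][2])/r[:,2])[:,None]
def cloud(v):
    h,w=v['d'].shape; u,vv=np.meshgrid(np.arange(w),np.arange(h)); uv=np.stack([u.ravel(),vv.ravel()],1)
    r=rays(v,uv)
    zax=np.asarray(v['R'])[:,2]; k=v['d'].ravel()/(r@zax)
    return (v['eye']+r*k[:,None]).reshape(h,w,3)
E
python3 - <<'E'
from h import *
for n in('scene','side','wrist'):
    v=save(n,n+'0'); print(n,v['eye'],v['f'],np.round(v['R'],3).tolist())
a=[cv2.imread(f'pics/{n}0.png') for n in('scene','side')]
print(robot.get_obs())
E
```

```text
scene [ 0.00078068 -0.66363384  0.45210308] 398.7366959462058 [[0.785, -0.254, 0.566], [-0.62, -0.318, 0.717], [-0.002, -0.914, -0.407]]
side [0.14537896 0.77223201 0.39729746] 397.7185400580525 [[-0.911, -0.134, 0.389], [-0.412, 0.301, -0.86], [-0.002, -0.944, -0.329]]
wrist [0.6248389  0.07498698 0.37244071] 309.70691628693146 [[1.0, 0.001, -0.002], [0.0, -0.956, -0.292], [-0.002, 0.292, -0.956]]
{'time': 0.15, 'q': array([-1.26122676e-01,  2.21066235e-01,  1.52735674e+00,  1.41934890e-05,
        1.39467753e+00, -1.26109546e-01]), 'joint_vel': array([ 0.00014484, -0.00236069, -0.00213982,  0.0019231 , -0.00010918,
       -0.00120202]), 'joint_torque': array([ 5.24838761e-04, -4.97483325e+01, -3.89904678e+01, -1.73041117e-04,
        7.14129725e-03, -8.50862284e-05]), 'eef_pos': array([6.24538051e-01, 4.52762027e-05, 2.30432900e-01]), 'tcp_rot': array([[ 1.57797050e-05,  9.99998884e-01, -1.49411947e-03],
       [ 9.99999979e-01, -1.54756182e-05,  2.03533739e-04],
       [ 2.03510390e-04, -1.49412265e-03, -9.99998863e-01]]), 'wrist_force': array([-0.0138857 ,  0.15113873, -0.40018938]), 'moment': array([ 1.57395240e-02, -8.24279693e-05, -1.75348913e-02]), 'grasp_force': 0.0, 'finger_gap': 0.9984768392028053}
```

View pics/scene0.png

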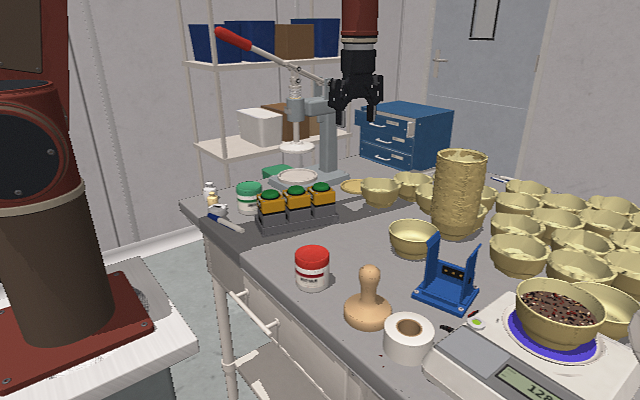

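View pics/side0.png

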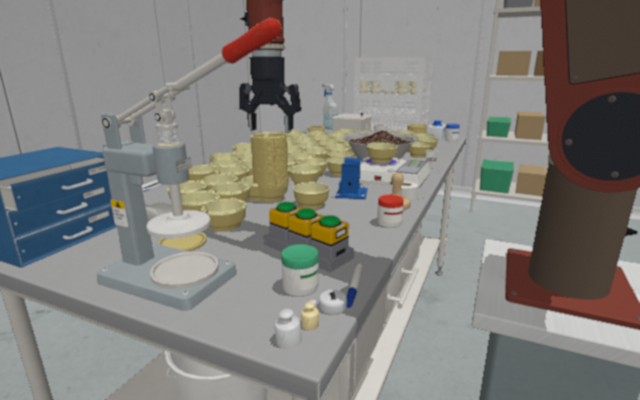

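View pics/wrist0.png

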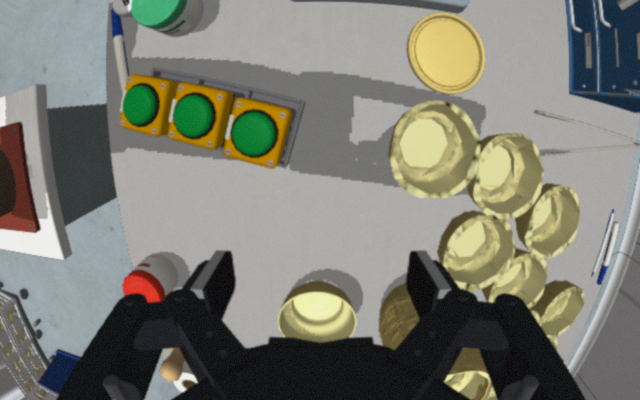

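The scene view shows caps at about (270,196), (297,190) and (320,187). The dock is at (447,280), the red pot at (312,268), the tamper at (369,300) and the green pot at (249,197). In the wrist view the caps are at (140,105), (194,116) and (255,133), with the lamp strips on their left (robot) side.

Run:
```python
from h import *
v=load('wrist0'); im=v['im']; hsv=cv2.cvtColor(im,cv2.COLOR_RGB2HSV)
def blobs(m,mn):
    n,l,s,c=cv2.connectedComponentsWithStats(m.astype(np.uint8)); return [(c[i],s[i],l==i) for i in range(1,n) if s[i][4]>mn]
g=(hsv[...,0]>45)&(hsv[...,0]<80)&(hsv[...,1]>150)
P=[]
for c,s,m in blobs(g,300):
    print('green',c,s[4],plane(v,c,.094),np.median(cloud(v)[m],0)); 
y=(hsv[...,0]>15)&(hsv[...,0]<28)&(hsv[...,1]>200)
C=cloud(v)
for c,s,m in blobs(y,300):
    mm=m&(abs(C[...,2]-.084)<.006); 
    print('yellow',c,s[4],np.median(C[m],0))
    uv=np.argwhere(mm)[:,::-1]
    if len(uv)<200: continue
    p=plane(v,uv,.084)[:,:2].astype(np.float32); print(cv2.minAreaRect(p*1000))
for n in('scene0','side0'):
    w=load(n); h=cv2.cvtColor(w['im'],cv2.COLOR_RGB2HSV); C2=cloud(w)
    b=(h[...,0]>100)&(h[...,0]<125)&(h[...,1]>150)
    for c,s,m in blobs(b,300):
        p=C2[m]; p=p[(p[:,2]>-.02)&(np.hypot(p[:,0],p[:,1])<1.1)]
        if len(p)<100: continue
        print(n,'blue',c,s,p.min(0),p.max(0))
        for z0,z1 in((-.01,.02),(.05,.095),(.098,.115)):
            q=p[(p[:,2]>z0)&(p[:,2]<z1)]
            if len(q)>10: print(z0,len(q),cv2.minAreaRect((q[:,:2]*1000).astype(np.float32)),cv2.boxPoints(cv2.minAreaRect((q[:,:2]*1000).astype(np.float32))).round().tolist())
s=cv2.imread('pics/scene0.png'); cv2.imwrite('pics/crop1.png',cv2.resize(s[215:325,395:500],None,fx=5,fy=5,interpolation=cv2.INTER_CUBIC))
```

```text
green [157.42857143  10.46507937] 630 [[0.46439863 0.18261851 0.094     ]] [0.45114551 0.19285696 0.07088362]
green [139.73058485 104.58964525] 1043 [[0.4440062  0.08779247 0.094     ]] [0.44437302 0.08772555 0.09477488]
green [193.02316602 115.46949807] 1295 [[0.50432749 0.07160595 0.094     ]] [0.50461334 0.07167104 0.09479352]
green [253.21  133.256] 1500 [[0.5630319  0.05204906 0.094     ]] [0.56331756 0.05219457 0.09477596]
yellow [209.67838027 116.66046079] 4297 [0.52171679 0.07106387 0.08281653]
((503.38751220703125, 71.09681701660156), (60.1896858215332, 181.23077392578125), 73.2171630859375)
scene0 blue [446.09391635 282.10988593] [ 412  231   69   87 2630] [ 7.80678167e-04 -6.63633843e-01 -1.87008337e-04] [ 0.59927268 -0.28992129  0.45210308]
-0.01 1571 ((543.9000854492188, -335.8483581542969), (92.12134552001953, 93.2154312133789), 14.320194244384766) [[488.0, -302.0], [511.0, -392.0], [600.0, -370.0], [577.0, -279.0]]
0.05 419 ((545.2191162109375, -336.3680419921875), (47.549415588378906, 71.9639892578125), 11.956514358520508) [[515.0, -306.0], [529.0, -376.0], [576.0, -3
[... 2278 characters left out ...]
, [1034.0, 376.0], [996.0, 377.0]]
0.098 41 ((1009.499267578125, 374.4953308105469), (3.0252888202667236, 21.739227294921875), 88.58064270019531) [[999.0, 373.0], [1020.0, 373.0], [1020.0, 376.0], [999.0, 376.0]]
side0 blue [ 57.84542314 237.37305699] [  18  210   95   51 1158] [0.14537896 0.15439151 0.01011498] [1.00173769 0.77223201 0.39729746]
-0.01 259 ((996.3985595703125, 260.71734619140625), (211.4469451904297, 8.047615051269531), 89.53863525390625) [[992.0, 155.0], [1000.0, 155.0], [1001.0, 366.0], [993.0, 366.0]]
0.05 13 ((995.3968505859375, 308.67559814453125), (3.501844882965088, 112.1932144165039), 0.678314745426178) [[993.0, 365.0], [994.0, 253.0], [998.0, 253.0], [996.0, 365.0]]
```

View pics/crop1.png

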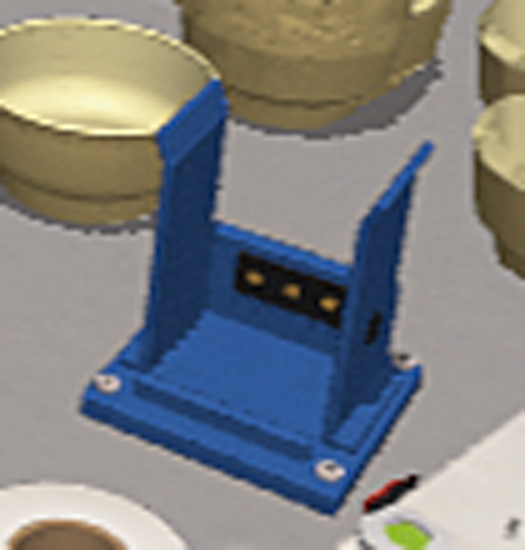

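The crop shows the dock with its lip at lower left and the rear wall with contacts at upper right. So dock +x points away from the robot, at about +15°. Next I'll check how far the press extends and where the bystanders are.

Run:
```python
from h import *
for n in('scene0','side0'):
    w=load(n); h=cv2.cvtColor(w['im'],cv2.COLOR_RGB2HSV); C=cloud(w)
    r=((h[...,0]<6)|(h[...,0]>174))&(h[...,1]>200)&(h[...,2]>120)
    k,l,s,c=cv2.connectedComponentsWithStats(r.astype(np.uint8))
    for i in range(1,k):
        if s[i][4]>150:
            p=C[l==i]; print(n,'red',c[i].round(),np.percentile(p,[3,50,97],axis=0).round(3).tolist())
    # press region and shaft
    m=(C[...,2]>.1)&(C[...,1]>.12)&(C[...,1]<.6)&(C[...,0]>.2)&(C[...,0]<.85)&(w['d']>0)
    p=C[m]
    for z in np.arange(.1,.6,.05):
        q=p[(p[:,2]>z)&(p[:,2]<z+.05)]
        if len(q)>20: print(round(z,2),len(q),np.percentile(q[:,:2],[2,50,98],axis=0).round(3).tolist())
w=load('scene0');C=cloud(w)
for nm,uv in dict(redpot=(312,252),tamper=(369,272),tape=(405,330),bowl=(415,225),tower=(462,155),scalebowl=(560,290)).items(): print(nm,C[uv[1],uv[0]].round(3))
```

```text
0.1 699 [[0.598, 0.228], [0.664, 0.261], [0.786, 0.315]]
0.15 387 [[0.641, 0.256], [0.748, 0.269], [0.785, 0.29]]
0.2 737 [[0.622, 0.247], [0.678, 0.255], [0.768, 0.288]]
0.25 583 [[0.626, 0.248], [0.703, 0.27], [0.761, 0.304]]
0.3 355 [[0.633, 0.249], [0.655, 0.266], [0.754, 0.299]]
0.35 277 [[0.499, 0.258], [0.571, 0.273], [0.631, 0.28]]
0.4 426 [[0.431, 0.265], [0.467, 0.269], [0.519, 0.281]]
side0 red [249.  40.] [[0.431, 0.285, 0.401], [0.473, 0.292, 0.42], [0.51, 0.294, 0.44]]
0.1 2228 [[0.598, 0.241], [0.656, 0.297], [0.782, 0.332]]
0.15 1120 [[0.641, 0.268], [0.748, 0.289], [0.784, 0.303]]
0.2 2177 [[0.622, 0.268], [0.678, 0.305], [0.773, 0.311]]
0.25 1978 [[0.625, 0.255], [0.727, 0.291], [0.764, 0.312]]
0.3 1134 [[0.631, 0.263], [0.653, 0.292], [0.755, 0.312]]
0.35 809 [[0.497, 0.27], [0.567, 0.286], [0.63, 0.302]]
0.4 1230 [[0.43, 0.278], [0.464, 0.291], [0.517, 0.294]]
redpot [ 0.38  -0.152  0.066]
tamper [ 0.387 -0.293  0.094]
tape [ 0.401 -0.363  0.018]
bowl [ 0.657 -0.168  0.039]
tower [ 0.796 -0.174  0.177]
scalebowl [ 0.556 -0.507  0.105]
```

The lever is at y≈0.28 and the tray at y≤0.09, so clearance is fine. I'll move over the right-hand unit, shut the fingers and turn the tool y axis onto the tray's y.

```bash
python3 -m crank '[[1,-1,1,-8.5],[2,-2.5,2,-17],[3,-4,4,-25.5],[4.2,-5,5,-34],[5.2,-6.1,5,-42.5]]' 1; python3 -m crank '[[0,0,0,-8.5],[0,0,0,-17],[0,0,0,-25.5],[0,0,0,-30.8],[0,0,0,-30.8]]'
cat >> h.py <<'E'
def goto(x,y,z,yaw=None):
    "print shift in tool cm and spin deg needed (yaw = world angle of tool y)"
    o=robot.get_obs(); R=np.array(o['tcp_rot']); d=R.T@(np.array([x,y,z])-o['eef_pos'])*100
    cur=np.degrees(np.arctan2(R[1,1],R[0,1])); s=None if yaw is None else round((cur-yaw+180)%360-180,2)
    print('t',round(o['time'],2),'pos',np.round(o['eef_pos'],4),'yaw',round(cur,2),'shift cm',d.round(2),'spin',s)
def wf(): print(np.round(robot.get_obs()['wrist_force'],2))
E
python3 - <<'E'
from h import *
v=save('wrist','w1'); hsv=cv2.cvtColor(v['im'],cv2.COLOR_RGB2HSV); C=cloud(v)
g=(hsv[...,0]>45)&(hsv[...,0]<80)&(hsv[...,1]>150)
n,l,s,c=cv2.connectedComponentsWithStats(g.astype(np.uint8))
for i in range(1,n):
    if s[i][4]>300: print(c[i],s[i],plane(v,c[i],.094),np.median(C[l==i],0),C[l==i][:,2].max())
goto(.563,.052,.101,73.3); goto(.504,.0716,.101); goto(.444,.0878,.101); wf()
E
```

```text
time: 0.65
eef_pos: [0.5618, 0.0526, 0.1787]
tcp_rot: [[-0.68, 0.733, -0.004], [0.733, 0.68, 0.0], [0.003, -0.003, -1.0]]
wrist_force: [0.5, -0.5, -0.1]
finger_gap: 0.143
grasp_force: 0.0
time: 1.15
eef_pos: [0.5638, 0.052, 0.181]
tcp_rot: [[-0.958, 0.287, -0.001], [0.287, 0.958, 0.0], [0.001, -0.0, -1.0]]
wrist_force: [-1.1, 0.5, 0.9]
finger_gap: -0.004
grasp_force: 0.0
[454.54409639  27.04192771] [ 416    0   70   58 2075] [[0.45600159 0.19316892 0.094     ]] [0.45128253 0.20554841 0.07093474] 0.32315024234188017
[318.56586022  35.66129032] [ 291   10   56   52 2232] [[0.44059402 0.08788807 0.094     ]] [0.44072692 0.08780601 0.09486486] 0.32315024234188017
[320.82603037 118.61388286] [ 294   92   55   54 2305] [[0.50078532 0.07160067 0.094     ]] [0.50060119 0.07171647 0.0947857 ] 0.32315024234188017
[318.31024245 199.25828798] [ 293  174   52   51 2021] [[0.55940208 0.05205627 0.094     ]] [0.55908156 0.05220022 0.09470146] 0.32315024234188017
[628.33957219 229.72192513] [613 213  27  35 374] [[0.71039318 0.41501904 0.094     ]] [ 1.2687322   1.28773334 -0.49344874] 0.32315024234188017
t 1.2 pos [0.5638 0.052  0.181 ] yaw 73.18 shift cm [ 0.07 -0.02  8.  ] spin -0.12
t 1.2 pos [0.5638 0.052  0.181 ] yaw 73.18 shift cm [6.29 0.15 8.01] spin None
t 1.2 pos [0.5638 0.052  0.181 ] yaw 73.18 shift cm [12.5  -0.04  8.01] spin None
[-0.34 -0.22  0.52]
```

View pics/w1.png

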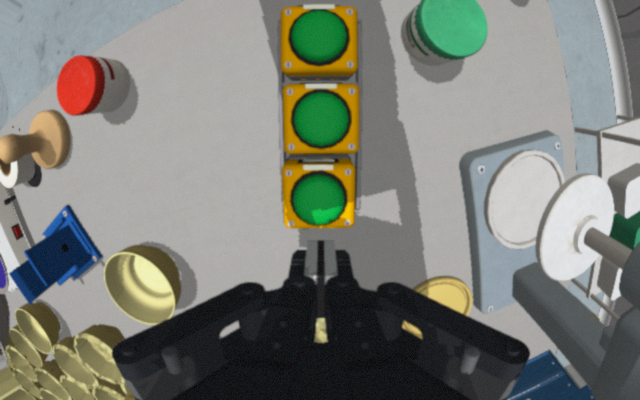

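The wrist view shows the caps at (319,36), (321,119) and (318,199), with the lamp strips towards the robot. Fingers are shut above unit 3. I'll step down onto it.

```bash
f(){ grep -E "eef|wrist"; }; python3 -m crank '[[0.15,0,3,0],[0.25,0,6,0],[0.25,0,7.8,0],[0.25,0,8,0],[0.25,0,8,0]]'|f;  python3 -m crank '[[0,0,0,0],[0,0,0.1,0],[0,0,0.2,0],[0,0,0.3,0]]'|f; python3 -m crank '[[0,0,0.1,0],[0,0,0.1,0]]'|f;python3 -m crank '[[0,0,0.1,0],[0,0,0.1,0]]'|f;python3 -m crank '[[0,0,0.1,0],[0,0,0.1,0]]'|f
```

```text
eef_pos: [0.5614, 0.0527, 0.1011]
wrist_force: [1.1, -1.2, 0.0]
eef_pos: [0.562, 0.0527, 0.0989]
wrist_force: [-0.1, -0.5, -0.4]
eef_pos: [0.5615, 0.0527, 0.0972]
wrist_force: [0.1, 0.5, -0.5]
eef_pos: [0.5615, 0.0527, 0.0961]
wrist_force: [0.3, 0.5, 0.1]
eef_pos: [0.5616, 0.0527, 0.0957]
wrist_force: [-1.3, 0.8, 4.2]
```

```bash
f(){ grep -E "eef|wrist"; }; for i in 1; do python3 -m crank '[[0,0,0.1,0],[0,0,0.1,0]]'|f;python3 -m crank '[[0,0,0.1,0],[0,0,0.1,0]]'|f;python3 -m crank '[[0,0,0.1,0],[0,0,0.1,0]]'|f; done
```

```text
eef_pos: [0.5616, 0.0527, 0.0949]
wrist_force: [-3.2, 0.4, 6.5]
eef_pos: [0.5616, 0.0527, 0.094]
wrist_force: [-3.3, -0.3, 7.0]
eef_pos: [0.5616, 0.0528, 0.0928]
wrist_force: [-3.1, 0.5, 5.1]
```

It climbed to 7 N and then fell, so unit 3 is the good one. I'll push on through the breakover.

```bash
f(){ grep -E "eef|wrist"; }; python3 -m crank '[[0,0,0.1,0],[0,0,0.1,0]]'|f;python3 -m crank '[[0,0,0.1,0],[0,0,0.1,0]]'|f;python3 -m crank '[[0,0,0.05,0],[0,0,0.05,0]]'|f
```

```text
eef_pos: [0.5616, 0.0527, 0.0914]
wrist_force: [-1.1, 0.5, 2.8]
eef_pos: [0.5616, 0.0527, 0.09]
wrist_force: [-0.7, -0.1, 1.6]
eef_pos: [0.5616, 0.0527, 0.0896]
wrist_force: [-0.7, -0.6, 1.1]
```

Past the breakover at 1.1–1.6 N, so step 1 is done. Now I'll lift off, open and look at the centring.

```bash
python3 -m crank '[[0,0,-1,0],[0,0,-5,0],[0,0,-7,0]]' |grep eef; python3 -m crank '[[0,0,0,0],[0,0,0,0],[0,0,0,0],[0,0,0,0],[0,0,0,0]]' 0 | grep -E "eef|gap"
python3 - <<'E'
from h import *
v=save('wrist','w2'); hsv=cv2.cvtColor(v['im'],cv2.COLOR_RGB2HSV)
y=((hsv[...,0]>15)&(hsv[...,0]<28)&(hsv[...,1]>200))
g=(hsv[...,0]>45)&(hsv[...,0]<80)&(hsv[...,1]>150)
n,l,s,c=cv2.connectedComponentsWithStats(g.astype(np.uint8))
for i in range(1,n):
    if s[i][4]>300: print(c[i],s[i],plane(v,c[i],.096))
goto(.5615,.0525,.041,73.3)
E
```

```text
eef_pos: [0.5628, 0.0526, 0.163]
eef_pos: [0.5609, 0.0527, 0.1586]
finger_gap: 0.848
[464.69354839  26.05666957] [ 424    0   75   58 2294] [[0.45732934 0.18972668 0.096     ]]
[318.28749542  32.88228823] [ 288    5   62   57 2727] [[0.44121915 0.08757178 0.096     ]]
[320.92765502 124.31967213] [ 291   95   61   60 2806] [[0.50060149 0.07155529 0.096     ]]
[318.32914573 212.26884422] [ 290  185   57   55 2388] [[0.55846729 0.05232325 0.096     ]]
t 4.75 pos [0.561  0.0527 0.1588] yaw 73.3 shift cm [-7.000e-02 -1.000e-02  1.178e+01] spin 0.0
```

View pics/w2.png

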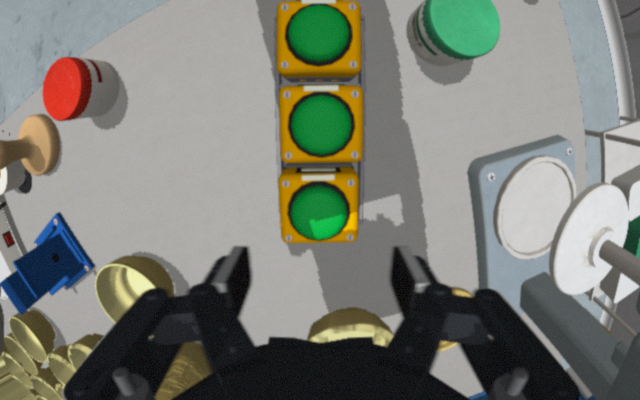

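Fingers at u=248 and 393 straddle the cap at u=318, so the grip is centred. I'll go down and grip the housing.

```bash
f(){ grep -E "eef|wrist|gap|grasp"; }; python3 -m crank '[[0.05,0,3,0],[0.05,0,6,0],[0.05,0,9,0],[0.05,0,11,0],[0.05,0,11.7,0]]'|f; python3 -m crank '[[0,0,0,0],[0,0,0,0],[0,0,0,0],[0,0,0,0],[0,0,0,0]]' 1|f;  python3 -m crank '[[0,0,0,0],[0,0,-0.5,0],[0,0,-1,0],[0,0,-1.5,0],[0,0,-1.5,0]]'|f
```

```text
eef_pos: [0.5588, 0.0529, 0.0397]
wrist_force: [-0.2, 0.1, 0.1]
finger_gap: 0.999
grasp_force: 0.0
eef_pos: [0.5621, 0.0528, 0.044]
wrist_force: [-0.8, -0.2, 1.6]
finger_gap: 0.695
grasp_force: 65.8
eef_pos: [0.5613, 0.0529, 0.0584]
wrist_force: [0.5, -0.5, -4.7]
finger_gap: 0.693
grasp_force: 65.5
```

Lifted, at 4.7 N. I'll carry it to the free spot at about (0.51,-0.12), turning it to the dock's yaw, and stand it there for a regrip.

```bash
f(){ grep -E "eef|wrist|gap|grasp"; }; python3 -m crank '[[0,0,-2,0],[0,0,-4,0],[0,-2,-5,0],[0,-4,-5,0]]'|f; python3 -m crank '[[0,-3,0,-7],[0,-6.5,0,-14],[0,-10,0,-21],[0,-13,0,-28],[0,-14,0,-31.2]]' |f; python3 -m crank '[[0,0,0,0],[0,0,0,0]]'|f; python3 -c "
from h import *
goto(.51,-.12,.043,104.5)
v=save('scene','s1'); cv2.imwrite('pics/s1c.png',v['im'][140:400,200:600,::-1])"
```

```text
eef_pos: [0.5509, 0.0145, 0.1098]
wrist_force: [-0.1, -0.6, -5.3]
finger_gap: 0.692
grasp_force: 67.8
eef_pos: [0.5083, -0.122, 0.1076]
wrist_force: [0.2, 0.4, -5.0]
finger_gap: 0.695
grasp_force: 67.5
eef_pos: [0.5092, -0.1192, 0.1076]
wrist_force: [-0.4, 0.7, -5.7]
finger_gap: 0.694
grasp_force: 67.5
t 7.35 pos [ 0.5092 -0.1192  0.1076] yaw 104.36 shift cm [-0.06 -0.1   6.46] spin -0.14
```

View pics/s1c.png

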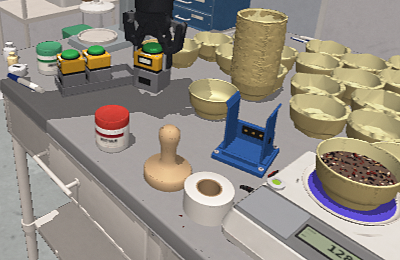

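The unit is held upright over clear table, with the lamp side facing the camera/robot side. Lowering it.

```bash
f(){ grep -E "eef|wrist|gap|grasp"; }; python3 -m crank '[[0,0,3,0],[0,0,5.5,0],[0,0,6.3,0],[0,0,6.6,0],[0,0,6.6,0]]'|f; python3 -m crank '[[0,0,0.1,0],[0,0,0.1,0]]'|f
```

```text
eef_pos: [0.5099, -0.1192, 0.0422]
wrist_force: [0.1, -1.3, -4.0]
finger_gap: 0.695
grasp_force: 67.4
eef_pos: [0.5104, -0.1199, 0.042]
wrist_force: [-0.1, -0.0, -4.3]
finger_gap: 0.697
grasp_force: 67.4
```

```bash
f(){ grep -E "eef|wrist"; }; python3 -m crank '[[0,0,0.1,0],[0,0,0.1,0]]'|f; python3 -m crank '[[0,0,0.1,0],[0,0,0.1,0]]'|f; python3 -m crank '[[0,0,0.1,0],[0,0,0.1,0]]'|f
```

```text
eef_pos: [0.5096, -0.1197, 0.0402]
wrist_force: [0.6, -0.6, -4.5]
eef_pos: [0.5097, -0.1197, 0.04]
wrist_force: [-3.8, 1.6, 5.2]
eef_pos: [0.5097, -0.1197, 0.04]
wrist_force: [-8.4, 2.7, 14.2]
```

It's on the table. I'll release, rise, turn a quarter and look.

```bash
f(){ grep -E "eef|wrist|gap"; }; python3 -m crank '[[0,0,-0.15,0],[0,0,-0.15,0]]'|f; python3 -m crank '[[0,0,0,0],[0,0,0,0],[0,0,0,0],[0,0,0,0],[0,0,0,0]]' 0|f; python3 -m crank '[[0,0,-3,0],[0,0,-7,0],[0,0,-11,0],[0,0,-12,0],[0,0,-12,8.5]]'|f; python3 -m crank '[[0,0,0,8.5],[0,0,0,17],[0,0,0,25.5],[0,0,0,34],[0,0,0,42.5]]'|f;python3 -m crank '[[0,0,0,8.5],[0,0,0,17],[0,0,0,25.5],[0,0,0,34],[0,0,0,39]]'|f;python3 -m crank '[[0,0,0,0],[0,0,0,0]]'|f
python3 - <<'E'
from h import *
v=save('wrist','w3'); hsv=cv2.cvtColor(v['im'],cv2.COLOR_RGB2HSV); C=cloud(v)
y=((hsv[...,0]>15)&(hsv[...,0]<28)&(hsv[...,1]>200)).astype(np.uint8)
n,l,s,c=cv2.connectedComponentsWithStats(y)
for i in range(1,n):
    if s[i][4]>1000:
        m=(l==i)&(abs(C[...,2]-.08)<.004); uv=np.argwhere(m)[:,::-1]
        if len(uv)<300: continue
        print(c[i],s[i],cv2.minAreaRect((plane(v,uv,.08)[:,:2]*1000).astype(np.float32)))
b=((hsv[...,0]>100)&(hsv[...,0]<125)&(hsv[...,1]>150)).astype(np.uint8)
n,l,s,c=cv2.connectedComponentsWithStats(b)
for i in range(1,n):
    if s[i][4]>1000:
        print('blue',c[i],s[i])
        for z0,z1 in((.002,.014),(.095,.112)):
            q=C[(l==i)&(C[...,2]>z0)&(C[...,2]<z1)]; 
            if len(q)>50: print(z0,len(q),cv2.minAreaRect((q[:,:2]*1000).astype(np.float32)))
goto(.51,-.12,.05,14.5)
E
```

```text
eef_pos: [0.5099, -0.1198, 0.04]
wrist_force: [-1.6, 0.3, 1.8]
finger_gap: 0.689
eef_pos: [0.5094, -0.1196, 0.0393]
wrist_force: [-1.1, -0.1, 0.8]
finger_gap: 0.998
eef_pos: [0.5112, -0.1202, 0.1622]
wrist_force: [-0.4, 0.2, -0.8]
finger_gap: 0.998
eef_pos: [0.509, -0.1194, 0.1584]
wrist_force: [-0.1, -0.2, -0.5]
finger_gap: 1.003
eef_pos: [0.509, -0.1194, 0.1585]
wrist_force: [-0.3, 0.1, 0.1]
finger_gap: 1.0
eef_pos: [0.5091, -0.1195, 0.1588]
wrist_force: [0.5, 0.4, 0.1]
finger_gap: 1.001
[324.12466844 193.8178603 ] [ 286  164   73   77 2262] ((509.7684020996094, -117.45975494384766), (53.263545989990234, 56.5335807800293), 14.766419410705566)
blue [ 27.48216341 330.76179517] [   0  281   61  107 3476]
blue [307.386346  329.9844841] [ 270  320   74   23 1289]
0.002 869 ((538.41748046875, -299.8049621582031), (89.04773712158203, 27.98741340637207), 12.151053428649902)
t 11.15 pos [ 0.5092 -0.1195  0.1589] yaw 14.63 shift cm [-0.08  0.07 10.89] spin 0.13
```

View pics/w3.png

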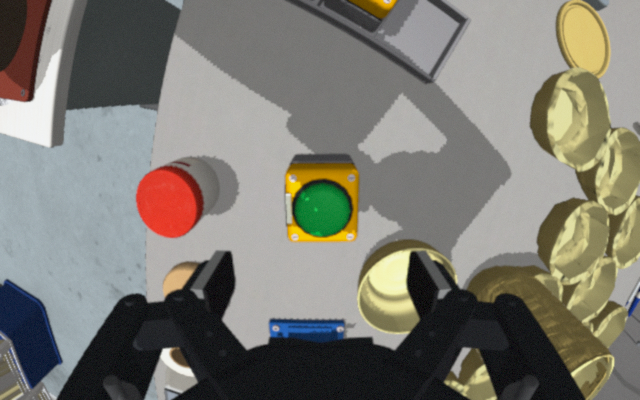

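The unit stands at about (0.51,-0.118), yaw 14.7°, with the lamp strip on the robot side (290,208). The fingers straddle it at u=232 and 410. I'll grip it by its x sides and lift.

```bash
f(){ grep -E "eef|wrist|gap|grasp"; }; python3 -m crank '[[0,0.05,3,0],[0,0.05,6,0],[0,0.05,9,0],[0,0.05,10.8,0],[0,0.05,11.3,0]]'|f; python3 -m crank '[[0,0,0,0],[0,0,0,0],[0,0,0,0],[0,0,0,0],[0,0,0,0]]' 1|f;  python3 -m crank '[[0,0,0,0]]'|f; python3 -m crank '[[0,0,-3,0],[0,0,-6.5,0],[0,0,-10,0],[0,0,-13.5,0],[0,0,-15,0]]'|f; python3 -m crank '[[0,0,0,0],[0,0,0,0]]'|f
python3 -c "
from h import *
goto(.544,-.335,.20,14.5)"
```

```text
eef_pos: [0.5078, -0.1186, 0.0436]
wrist_force: [0.6, 0.0, 0.5]
finger_gap: 1.002
grasp_force: 0.0
eef_pos: [0.5109, -0.12, 0.0478]
wrist_force: [-1.2, 0.1, 6.8]
finger_gap: 0.642
grasp_force: 65.4
eef_pos: [0.511, -0.12, 0.0479]
wrist_force: [-2.9, -0.5, 6.2]
finger_gap: 0.646
grasp_force: 65.4
eef_pos: [0.5113, -0.1199, 0.1997]
wrist_force: [1.2, -0.5, -4.6]
finger_gap: 0.644
grasp_force: 66.9
eef_pos: [0.509, -0.119, 0.1945]
wrist_force: [0.2, 1.1, -5.4]
finger_gap: 0.646
grasp_force: 66.9
t 12.95 pos [ 0.509  -0.119   0.1945] yaw 14.5 shift cm [-21.78  -2.02  -0.57] spin 0.0
```

Gripped by the x sides and lifted. I'll pass over the dock and look straight down at it with the wrist camera.

```bash
f(){ grep -E "eef|wrist|gap|grasp"; }; python3 -m crank '[[-2,0,-1,0],[-6,-0.5,-1.5,0],[-10,-1,-1.5,0],[-14,-1.5,-1.5,0],[-18,-2,-1.5,0]]'|f; python3 -m crank '[[-4,0,0,0],[-8,0,0,0],[-11.5,0,0,0],[-13.5,0,0,0],[-13.5,0,0,0]]'|f; python3 -m crank '[[0,0,0,0],[0,0,0,0]]'|f
cat > dock.py <<'E'
from h import *
import sys
v=save('wrist',sys.argv[1]); hsv=cv2.cvtColor(v['im'],cv2.COLOR_RGB2HSV); C=cloud(v)
b=((hsv[...,0]>100)&(hsv[...,0]<125)&(hsv[...,1]>130)).astype(np.uint8)
n,l,s,c=cv2.connectedComponentsWithStats(b)
for i in range(1,n):
    q=C[l==i]
    if s[i][4]>800 and np.hypot(*(np.median(q,0)[:2]-[.544,-.335]))<.1:
        print('blue',c[i],s[i])
        for z0,z1 in((.001,.014),(.04,.05),(.095,.1),(.1,.104),(.104,.112)):
            p=q[(q[:,2]>z0)&(q[:,2]<z1)]
            if len(p)>50: print(z0,len(p),cv2.minAreaRect((p[:,:2]*1000).astype(np.float32)), p[:,2].max())
goto(.544,-.335,.20,14.5)
E
python3 dock.py w4
```

```text
eef_pos: [0.5343, -0.2992, 0.2075]
wrist_force: [0.8, 0.8, -4.6]
finger_gap: 0.645
grasp_force: 66.8
eef_pos: [0.5678, -0.4314, 0.2063]
wrist_force: [-0.8, 0.5, -4.4]
finger_gap: 0.638
grasp_force: 66.7
eef_pos: [0.5687, -0.4279, 0.2089]
wrist_force: [-0.1, 1.0, -6.1]
finger_gap: 0.647
grasp_force: 66.7
blue [323.7006722   83.12415975] [ 282   32   83  100 7587]
0.001 4161 ((546.8579711914062, -334.2984619140625), (90.46520233154297, 91.64946746826172), 14.902202606201172) 0.013681076593177521
0.04 641 ((567.8900146484375, -317.259033203125), (45.868186950683594, 87.70643615722656), 52.651344299316406) 0.04999315789373804
0.095 270 ((550.490234375, -333.46826171875), (50.52838134765625, 67.77297973632812), 14.599881172180176) 0.09998326547811337
0.1 341 ((550.633056640625, -333.32611083984375), (49.672454833984375, 71.0360107421875), 14.109091758728027) 0.10399741164537674
0.104 796 ((551.1314086914062, -333.3017883300781), (52.334877014160156, 79.66524505615234), 14.508684158325195) 0.1112331135694225
t 14.2 pos [ 0.569  -0.4279  0.2097] yaw 14.55 shift cm [ 9.62 -0.09  1.  ] spin 0.05
```

View pics/w4.png

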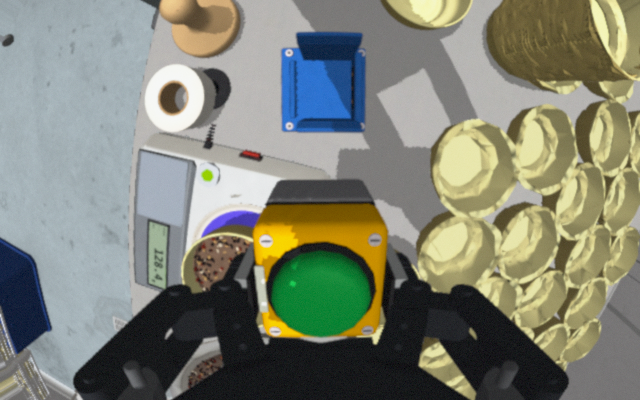

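The picture shows the dock squarely at (324,88) and the held unit at (320,285). I'll get the camera bias from the unit, whose centre I know from the grip.

Run:
```python
from h import *
for fn,zt,tcp in(('w3',.0,(.5095,-.1197)),('w4',.1609,(.5688,-.4279))):
    v=load(fn); hsv=cv2.cvtColor(v['im'],cv2.COLOR_RGB2HSV)
    g=((hsv[...,0]>45)&(hsv[...,0]<80)&(hsv[...,1]>120)).astype(np.uint8)
    n,l,s,c=cv2.connectedComponentsWithStats(g); a=np.radians(14.5); X=np.array([-np.sin(a),np.cos(a)]);Y=np.array([np.cos(a),np.sin(a)])
    for i in range(1,n):
        if s[i][4]>800 and 250<c[i][0]<390:
            # cap rim at ~.083 above underside: hull-ellipse centre
            cn=max(cv2.findContours((l==i).astype(np.uint8),0,1)[0],key=len)[:,0]
            for zz in(.083,.088):
                p=plane(v,cn,zt+zz)[:,:2]; (cx,cy),r=cv2.minEnclosingCircle((p*1000).astype(np.float32)); d=np.array([cx,cy])-np.array(tcp)*1000
                print(fn,zz,cx,cy,r,'bias tool x,y',d@X,d@Y)
    hx=((hsv[...,0]>15)&(hsv[...,0]<28)&(hsv[...,1]>180)).astype(np.uint8)
    n,l,s,c=cv2.connectedComponentsWithStats(hx)
    w=v['im'].min(2)>200
```

```text
w3 0.083 510.4739074707031 -119.59185791015625 21.224966049194336 bias tool x,y -0.13914944735552684 0.9699628366014311
w3 0.088 510.0153503417969 -117.92533111572266 20.737960815429688 bias tool x,y 1.5891080720969888 0.943276819819404
w4 0.083 569.4192504882812 -428.53082275390625 22.204021453857422 bias tool x,y -0.7657775004577633 0.4415804953518408
w4 0.088 568.5391845703125 -425.14111328125 21.17026710510254 bias tool x,y 2.7363126351708966 0.4382622250002526
```

Taking the bias out, the dock is about 9.4 cm along tool x and 0.12 cm along tool y from here, so the TCP target is about (0.5465,-0.337).

```bash
f(){ grep -E "eef|wrist"; }; python3 -m crank '[[3,0,0,0],[6,0.1,0,0],[8.5,0.1,0,0],[9.4,0.1,0,0],[9.4,0.1,0,0]]'|f; python3 -m crank '[[0,0,1.5,0],[0,0,3,0],[0,0,4,0],[0,0,4,0],[0,0,4,0]]'|f; python3 -m crank '[[0,0,0,0],[0,0,0,0]]'|f; python3 -c "
from h import *
goto(.5465,-.337,.165,14.6)
v=save('scene','s2'); cv2.imwrite('pics/s2c.png',cv2.resize(v['im'][200:320,380:510,::-1],None,fx=5,fy=5,interpolation=cv2.INTER_CUBIC))"
```

```text
eef_pos: [0.5469, -0.3363, 0.2117]
wrist_force: [0.6, 0.8, -4.7]
eef_pos: [0.5464, -0.3383, 0.1701]
wrist_force: [1.0, 0.4, -4.8]
eef_pos: [0.5473, -0.3386, 0.1721]
wrist_force: [-1.1, -0.1, -5.1]
t 15.4 pos [ 0.5473 -0.3386  0.1721] yaw 14.49 shift cm [ 0.18 -0.03  0.71] spin -0.11
```

View pics/s2c.png

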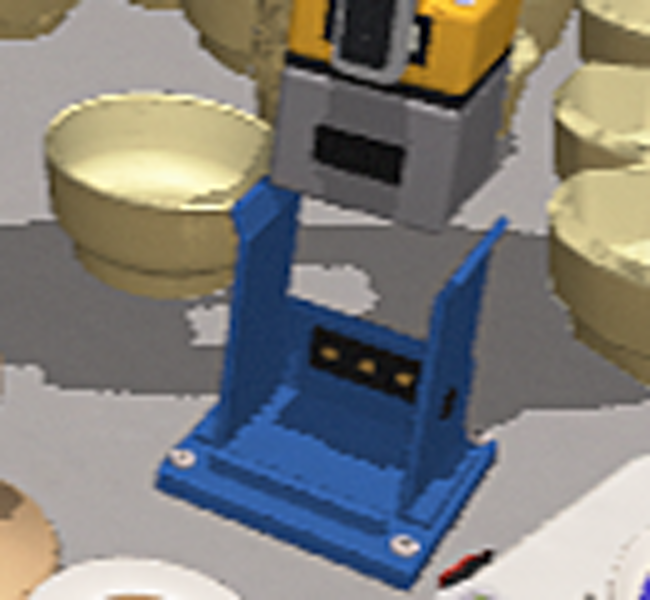

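The unit is held level just above the flared cheeks and lines up with them. I'll correct 1.5 mm and lower slowly.

```bash
f(){ grep -E "eef|wrist"; }; python3 -m crank '[[0.15,0,0,0],[0.15,0,0.5,0],[0.15,0,1,0],[0.15,0,1.5,0],[0.15,0,1.8,0]]'|f; python3 -m crank '[[0,0,0.5,0],[0,0,1,0],[0,0,1,0]]'|f; python3 -m crank '[[0,0,0.5,0],[0,0,1,0],[0,0,1,0]]'|f
```

```text
eef_pos: [0.546, -0.3364, 0.1522]
wrist_force: [-0.2, 0.1, -5.1]
eef_pos: [0.5459, -0.3363, 0.1421]
wrist_force: [-0.7, 0.1, -4.3]
eef_pos: [0.5459, -0.3363, 0.1322]
wrist_force: [-0.4, -1.4, -5.0]
```

```bash
f(){ grep -E "eef|wrist"; }; python3 -m crank '[[0,0,0.8,0],[0,0,1.6,0],[0,0,2.4,0],[0,0,3,0],[0,0,3,0]]'|f; python3 -m crank '[[0,0,0.5,0],[0,0,1,0],[0,0,1,0]]'|f;  python3 -m crank '[[0,0,0.5,0],[0,0,1,0],[0,0,1,0]]'|f
```

```text
eef_pos: [0.5456, -0.336, 0.1015]
wrist_force: [-1.3, 0.1, -4.9]
eef_pos: [0.546, -0.3364, 0.0924]
wrist_force: [-0.1, 0.0, -4.1]
eef_pos: [0.5458, -0.3362, 0.0822]
wrist_force: [0.6, -0.3, -5.6]
```

Clean entry past the rear wall top.

```bash
f(){ grep -E "eef|wrist"; }; python3 -m crank '[[0,0,0.6,0],[0,0,1.2,0],[0,0,1.5,0],[0,0,1.5,0]]'|f; python3 -m crank '[[0,0,0.3,0],[0,0,0.6,0],[0,0,0.6,0]]'|f; python3 -m crank '[[0,0,0.1,0],[0,0,0.1,0]]'|f; python3 -m crank '[[0,0,0.1,0],[0,0,0.1,0]]'|f
```

```text
eef_pos: [0.5459, -0.3363, 0.0673]
wrist_force: [-0.3, 0.3, -5.6]
eef_pos: [0.5462, -0.3365, 0.0618]
wrist_force: [-0.4, 0.1, -4.7]
eef_pos: [0.5465, -0.3367, 0.0613]
wrist_force: [-0.4, -0.2, -4.5]
eef_pos: [0.5464, -0.3367, 0.0603]
wrist_force: [0.0, 0.6, -4.0]
```

```bash
f(){ grep -E "eef|wrist"; };  python3 -m crank '[[0,0,0.1,0],[0,0,0.1,0]]'|f; python3 -m crank '[[0,0,0.1,0],[0,0,0.1,0]]'|f;  python3 -m crank '[[0,0,0.1,0],[0,0,0.1,0]]'|f
```

```text
eef_pos: [0.5464, -0.3367, 0.0592]
wrist_force: [-0.7, -0.7, -4.7]
eef_pos: [0.5464, -0.3366, 0.0581]
wrist_force: [-0.7, 0.1, -4.1]
eef_pos: [0.5464, -0.3367, 0.058]
wrist_force: [-3.1, 2.6, 2.5]
```

It's seated at the predicted height, 58 mm. Releasing and rising.

```bash
f(){ grep -E "eef|wrist|gap|grasp"; };  python3 -m crank '[[0,0,0,0],[0,0,0,0],[0,0,0,0],[0,0,0,0],[0,0,0,0]]' 0|f; python3 -m crank '[[0,0,-1,0],[0,0,-4,0],[0,0,-8,0],[0,0,-11,0],[0,0,-11,0]]'|f; python3 -m crank '[[-3,0,0,0],[-7,0,0,0],[-9,0,0,0],[-9,0,0,0],[-9,0,0,0]]' 1|f; python3 -m crank '[[0,0,0,0],[0,0,0,0]]'|f
python3 - <<'E'
from h import *
v=save('wrist','w5'); C=cloud(v); hsv=cv2.cvtColor(v['im'],cv2.COLOR_RGB2HSV)
y=(hsv[...,0]>15)&(hsv[...,0]<28)&(hsv[...,1]>200)
g=((hsv[...,0]>45)&(hsv[...,0]<80)&(hsv[...,1]>120)).astype(np.uint8)
n,l,s,c=cv2.connectedComponentsWithStats(g)
for i in range(1,n):
    if s[i][4]>800: print(c[i],np.median(C[l==i],0),C[l==i][:,2].max())
m=y&(np.hypot(C[...,0]-.546,C[...,1]+.336)<.05)&(abs(C[...,2]-.09)<.006)
print('top z',np.median(C[m][:,2]),np.std(C[m][:,2]),cv2.minAreaRect((C[m][:,:2]*1000).astype(np.float32)))
A=np.c_[C[m][:,:2],np.ones(m.sum())]; print('tilt',np.linalg.lstsq(A,C[m][:,2],rcond=None)[0][:2])
goto(.546,-.336,.11,14.5)
cv2.imwrite('pics/w5c.png',cv2.resize(v['im'][0:220,220:430,::-1],None,fx=2.5,fy=2.5))
E
```

```text
eef_pos: [0.5466, -0.3368, 0.0574]
wrist_force: [-0.5, 0.5, 0.9]
finger_gap: 1.006
grasp_force: 0.0
eef_pos: [0.5495, -0.339, 0.1748]
wrist_force: [1.0, -0.8, 0.0]
finger_gap: 1.005
grasp_force: 0.0
eef_pos: [0.5686, -0.4235, 0.1666]
wrist_force: [-0.4, -0.0, 0.2]
finger_gap: 0.148
grasp_force: 0.0
eef_pos: [0.569, -0.4227, 0.1673]
wrist_force: [0.3, 1.0, 0.5]
finger_gap: -0.001
grasp_force: 0.0
[319.51103203  85.74982206] [ 0.54616647 -0.33654739  0.10081832] 0.309475247675668
top z 0.08912148108095083 0.0012419619140911203 ((545.6318969726562, -336.11981201171875), (53.92163848876953, 58.7806510925293), 14.800209045410156)
tilt [-0.00477251  0.00133776]
t 21.1 pos [ 0.5691 -0.4228  0.1674] yaw 14.56 shift cm [ 8.98 -0.05  5.74] spin 0.06
```

View pics/w5c.png

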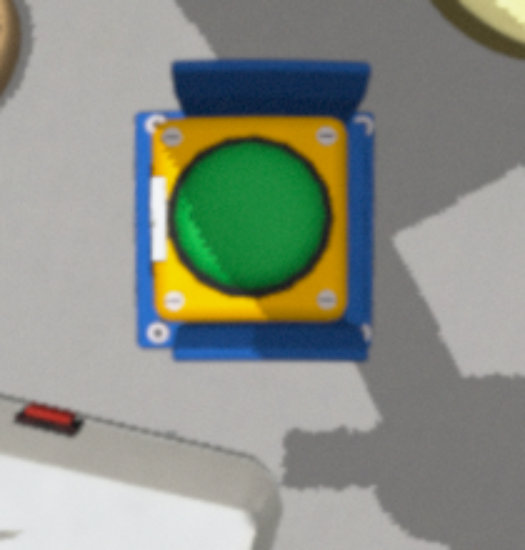

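The unit is level in the dock (top at 89 mm, tilt 0.005) with the white lamp strip at the open front. Now the final press with shut fingers.

```bash
f(){ grep -E "eef|wrist"; }; python3 -m crank '[[3,0,0,0],[6,0,0,0],[8.5,0,0,0],[9,0,0,0],[9,0,1,0]]'|f;  python3 -m crank '[[0,0,2,0],[0,0,4,0],[0,0,5,0],[0,0,5,0]]'|f; python3 -m crank '[[0,0,0,0],[0,0,0,0]]'|f; python3 -m crank '[[0,0,0.2,0],[0,0,0.2,0]]'|f
```

```text
eef_pos: [0.5477, -0.3366, 0.1593]
wrist_force: [-0.2, -0.6, 0.6]
eef_pos: [0.5452, -0.3365, 0.1047]
wrist_force: [-0.0, 0.6, -0.9]
eef_pos: [0.5472, -0.3375, 0.1085]
wrist_force: [0.1, -0.2, -0.1]
eef_pos: [0.5467, -0.3369, 0.1059]
wrist_force: [0.8, -0.1, 0.7]
```

```bash
f(){ grep -E "eef|wrist"; }; python3 -m crank '[[0,0,0.1,0],[0,0,0.2,0],[0,0,0.3,0],[0,0,0.3,0]]'|f; python3 -m crank '[[0,0,0.1,0],[0,0,0.1,0]]'|f; python3 -m crank '[[0,0,0.1,0],[0,0,0.1,0]]'|f;python3 -m crank '[[0,0,0.1,0],[0,0,0.1,0]]'|f; python3 -m crank '[[0,0,0.1,0],[0,0,0.1,0]]'|f
```

```text
eef_pos: [0.5464, -0.3367, 0.1022]
wrist_force: [0.1, -0.1, 0.1]
eef_pos: [0.5465, -0.3367, 0.1018]
wrist_force: [-0.7, 1.7, 3.6]
eef_pos: [0.5465, -0.3367, 0.101]
wrist_force: [-1.9, 1.2, 6.2]
eef_pos: [0.5465, -0.3367, 0.1001]
wrist_force: [-2.4, 1.6, 6.0]
eef_pos: [0.5465, -0.3368, 0.0991]
wrist_force: [-3.5, 1.7, 5.9]
```

```bash
f(){ grep -E "eef|wrist"; }; python3 -m crank '[[0,0,0.1,0],[0,0,0.1,0]]'|f; python3 -m crank '[[0,0,0.1,0],[0,0,0.1,0]]'|f; python3 -m crank '[[0,0,0.05,0],[0,0,0.05,0]]'|f
```

```text
eef_pos: [0.5465, -0.3367, 0.0976]
wrist_force: [-1.2, 0.8, 3.0]
eef_pos: [0.5464, -0.3367, 0.096]
wrist_force: [0.4, 1.5, 1.4]
eef_pos: [0.5464, -0.3367, 0.0956]
wrist_force: [-0.7, 0.8, 1.5]
```

Right through the snap (about 6.4 mm at 1.5 N). I'll let go, rise clear and check.

```bash
f(){ grep -E "time|eef|wrist"; }; python3 -m crank '[[0,0,-0.5,0],[0,0,-2,0],[0,0,-5,0],[0,0,-8,0],[0,0,-8,0]]'|f; python3 -m crank '[[-3,0,0,0],[-7,0,0,0],[-9,0,0,0],[-9,0,0,0],[-9,0,0,0]]'|f; python3 -m crank '[[0,0,0,0],[0,0,0,0],[0,0,0,0],[0,0,0,0]]'|f
python3 - <<'E'
from h import *
v=save('wrist','w6'); C=cloud(v); hsv=cv2.cvtColor(v['im'],cv2.COLOR_RGB2HSV)
y=(hsv[...,0]>15)&(hsv[...,0]<28)&(hsv[...,1]>200)
m=y&(np.hypot(C[...,0]-.546,C[...,1]+.336)<.05)&(abs(C[...,2]-.09)<.006)
print('top z',np.median(C[m][:,2]),cv2.minAreaRect((C[m][:,:2]*1000).astype(np.float32)))
g=(hsv[...,0]>45)&(hsv[...,0]<80)&(hsv[...,1]>120)&(np.hypot(C[...,0]-.546,C[...,1]+.336)<.03)
print('cap z',np.median(C[g][:,2]))
s=save('scene','s3'); C=cloud(s);h=cv2.cvtColor(s['im'],cv2.COLOR_RGB2HSV)
g=((h[...,0]>45)&(h[...,0]<80)&(h[...,1]>150)).astype(np.uint8)
for im in ('scene0','s3'):
    w=load(im);h=cv2.cvtColor(w['im'],cv2.COLOR_RGB2HSV);g=((h[...,0]>45)&(h[...,0]<80)&(h[...,1]>150)).astype(np.uint8)
    n,l,st,c=cv2.connectedComponentsWithStats(g); print(im,[(c[i].round(1).tolist()) for i in range(1,n) if st[i][4]>80])
E
```

```text
time: 24.7
eef_pos: [0.5492, -0.3388, 0.1828]
wrist_force: [-0.0, -0.4, 0.9]
time: 25.2
eef_pos: [0.5686, -0.4236, 0.1755]
wrist_force: [-1.0, 0.1, -0.5]
time: 25.6
eef_pos: [0.5691, -0.4233, 0.176]
wrist_force: [-0.2, 0.3, -0.2]
top z 0.08910618325773034 ((546.04248046875, -336.1170654296875), (54.214630126953125, 59.55068588256836), 14.61159610748291)
cap z 0.10081571509397153
scene0 [[320.6, 186.3], [295.6, 189.8], [269.7, 194.0]]
s3 [[295.5, 189.7], [269.7, 193.9], [452.0, 250.5]]
```

The unit is seated, its cap is back up, and the soft units haven't moved.

```bash
python3 -c "
from workcell import robot
print(robot.close_job())"
```

```text
the job is handed in; nothing more can be done
None
```

The job is handed in (no verdict returned): the button that snaps stands fully down in the dock, lamp strip to the open front, pressed through its snap once more and let go; the two soft units are still in their bays.

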